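# Dry run of a sample transfer with the spatula

## Robot

A 7-joint arm with a two-finger parallel gripper is mounted at the origin on a cart in front of the work surface, level with it; the furniture and walls round the work are solid. World frame = base frame: x ahead of the robot, y to its left, z up, the work surface at z = 0. Lengths are in m, angles in rad, forces in N, time in s.
With the tool pointing down it reaches from about 0.4 to 0.85 m from the base axis. Payload 10.4 kg.
Tool frame: the origin (TCP) lies at the very end of the fingers, on their centre line; the grasp point (between the pads) lies 19 mm behind it; z points along the fingers, y is the line along which they close (so a half turn about z gives the same grasp; the last joint's range is limited). The gripper opens to 87 mm and grips with 3 to 60 N. Pads are 19 mm wide; open, the fingers measure 117 mm over their backs; the gripper's body (75 mm by 190 mm) begins 51 mm behind the grasp point.
Start: joints at [-1.361, 0.332, -0.065, 1.46, 0.022, 1.35, -0.088], TCP at [0.144, 0.608, 0.2] pointing down, gripper open.
Joint ranges: [-2.6, 2.6], [-0.5, 2.12], [-1.47, 1.34], [0.16, 2.42], [-1.27, 4.41], [0.06, 2.06], [-2.6, 2.6]. Speed limits (rad/s): [2.22, 2.22, 2.79, 2.79, 3.14, 3.14, 3.14].

## Interface

Orientations are given as a unit quaternion [x, y, z, w].
In Python, from bench import read_state, cams, workorder gives the robot as it stands.
- The arm moves only by the shell command python3 -m crank 'ROWS' [FORCE]. ROWS is text: rows parted by semicolons, each of 5 numbers parted by spaces: the shift along the tool's x, y, z scaled (see below), then the turn about the tool's z scaled (see below), then the opening, from -1 (shut) to 1 (fully open). In form: dx dy dz yaw jaw; .... A call has 1 to 10 rows; each row shifts and turns the commanded pose from where the row before left it, along the tool's axes as they then stand; what a row does not reach is not made up. The controller multiplies each number of a shift by 200 mm and each number of a turn by 90 degrees. A row lasts 1/10 s, in which the tool goes at most 50 mm and 8.59 degrees, less where a joint would pass 70% of its speed; a pose out of reach is approached as far as the arm can. A call with a number of a shift or a turn outside -1 to 1 is refused whole. A call with a gripper value outside its range is refused whole. The fingers move at their own pace and stop on an object; FORCE is the grip in N (left out, the last holds). Time passes only in rows, so rows that do not move let the fingers close. It gives the time, the measured TCP pose, the force, the opening and the grip force at its end, in the units of the state.
- read_state(): the state, without advancing time (a new reading comes with each control period).
- cams.camera(name): name is "scene" or "top"; returns a dict with "img" (420x560x3 uint8, blue, green, red), "K" (3x3 intrinsics, pixels), "xyz" and "attitude" of the camera in the world. Camera axes: x right, y down, z forward; pixel columns grow to the right and rows downward; lengths in m; the calibration is good to about 2 mm. A picture is of the moment at which its call begins. There is no depth.
- workorder.close_job(): hands the job in; it is judged then, once.
The state is a dict: "time": time; "joint_positions": joint angles; "joint_vel": joint speeds; "joint_torque": joint torques, N m; "ee_pos": TCP position; "eef_rot": TCP orientation; "ft_force": force on the tool from outside, world axes, zero at the start; "torque": the same for the moment, N m; "width": finger opening in m; "grip_force": force on a finger pad.
Only numpy, scipy, OpenCV 4.12 (cv2) and the standard library are available. Lean on these libraries where they do the work, as an engineer would, in place of code of your own. Each camera call takes 0.05 s, during which the arm holds its last target. There are 200 camera calls.

## Task

Rehearse a sample transfer with empty vessels: take the sampling spatula from its stand, dip its blade into the low wide pot and then into the tall narrow beaker, each time going clearly more than halfway down inside without pressing hard on the bottom or the wall. Then hang it back upright in the stand, stem fully home in the slot and collar resting flat on the fork, and let go. Leave the pot and the beaker standing where they are and do not knock the things around them about.

Things in the scene. Friction and masses are not known exactly. Their poses are not given: they have to be found in the camera images.
- stand: Fixed stand: dark steel foot 100 x 90 x 10 mm, aluminium post behind, and on top a level forked aluminium plate, 5 mm thick, upper face 115 mm above the table, with an 18 mm wide slot that opens along the stand's own -x (towards the robot, yaw within 0.4 rad). Nothing stands above the plate. Origin on the table right under the seat; z up.
- stand_seat (a point): The seat: point in the slot, level with the fork's upper face (115 mm up), where the stem's axis and the collar's underside belong. The slot's closed end is 9 mm behind it (+x of the stand); the prongs reach 41 mm in front of it; the plate is 60 mm wide and reaches 46 mm behind it.
- spatula: Loose sampling spatula, 90 g, 165 mm long, hanging upright in the fork. Origin on its axis at the underside of its collar, z up the handle. Collar: steel disc 38 mm across, 5 mm thick. Above it a round black handle 22 mm across, from 5 to 70 mm above the origin (grip from above, about 45 mm over the origin). Below it the stem and blade, which pass through the slot; the collar does not.
- blade_tip (a point): Lowest point of the spatula, the tip of its blade, on its axis, 95 mm below the collar's underside. The steel stem is 9 mm thick; the flat blade below it is 13 mm (spatula's own y) x 4 mm (own x) and 42 mm long.
- pot: Loose low wide round steel pot, 80 mm across at the mouth, 74 mm at the foot, 45 mm high, wall 3 mm, inner floor 4 mm above the origin. Origin at the centre of its underside, z up.
- beaker: Loose tall narrow round steel beaker, 52 mm across at the mouth, 49 mm at the foot, 85 mm high, wall 3 mm, inner floor 5 mm above the origin. Origin at the centre of its underside, z up.
- tape_roll: Bystander: white roll of tape lying flat, 50 mm across, 26 mm high; origin at the centre of its underside.
- spray: Bystander: small spray bottle, 40 mm across, 137 mm high, standing; origin at the centre of its underside.
- wipe: Bystander: flat wipe sachet 54 x 52 x 7 mm lying on the table; origin at the centre of its underside.
- swab_pack: Bystander: flat paper swab pack 31 x 175 x 8 mm lying on the table, long along its own y; origin at the centre of its underside.
There are look-alikes about, which are no part of the job. Leave any orange look-alike of the spatula alone.

How it is judged:
By the outcome, as a careful person would: the job done as asked, in the order asked, and still so for the second after the job is handed in, with the robot touching nothing.
It also fails if it takes over 56 s, if anything falls off the work surface, if the arm or the gripper's body presses on something with over 40 N, if the wrist force passes 120 N, or if a joint passes its speed limit or range.

## Working session

There is one attempt and no reset: what is moved stays moved. The work goes in short steps, Python scripts to look and compute and a shell command to move; the robot and the scene stay as the last step left them, time stands still between calls to the robot, and variables do not carry over. Pictures are saved under pics/ and viewed, at most 10 in all, crops included, and the job is handed in when it is done.

```bash
mkdir -p pics; ls; python3 - <<'E'
from bench import read_state, cams
import cv2
s=read_state(); print(s)
for n in("scene","top"):
    c=cams.camera(n); cv2.imwrite(f"pics/{n}0.png",c["img"]); print(n,c["K"],c["xyz"],c["attitude"])
E
```

```text
pics
{'time': 0.0, 'joint_positions': array([-1.36060266,  0.33283595, -0.06471108,  1.46094385,  0.0215894 ,
        1.34989272, -0.08851117]), 'joint_vel': array([ 1.22251750e-03,  6.74360746e-05,  7.55985283e-04,  1.29631319e-03,
       -1.67144891e-03, -6.79038850e-04,  7.18668683e-04]), 'joint_torque': array([ 4.19503476e-04, -6.23284006e+01,  2.47489032e-02, -3.89872599e+01,
       -6.12873165e-02,  4.01805143e-02,  1.55804942e-04]), 'ee_pos': array([0.14408585, 0.60773495, 0.19877521]), 'eef_rot': array([ 1.16125211e-01,  9.93234341e-01, -6.90204446e-04, -5.49561438e-05]), 'ft_force': array([-0.17387406, -0.14006958, -0.10449345]), 'torque': array([-0.03732466,  0.01602967, -0.01090494]), 'grip_force': 0.0, 'width': 0.08682713339998506}
scene [[390.09544253   0.         281.15103221]
 [  0.         390.09544253 205.50843326]
 [  0.           0.           1.        ]] [-0.13098025 -0.61981751  0.60441132] [ 0.78242298 -0.37401918  0.21167673 -0.45068493]
top [[501.56341333   0.         281.82853394]
 [  0.         501.56341333 199.43640333]
 [  0.           0.           1.        ]] [ 0.35914349 -0.06736756  1.23489461] [ 0.70528759 -0.7051935   0.05210437 -0.05056356]
```

View pics/scene0.png

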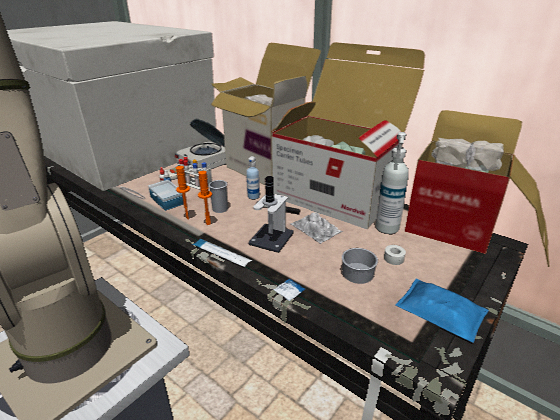

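View pics/top0.png

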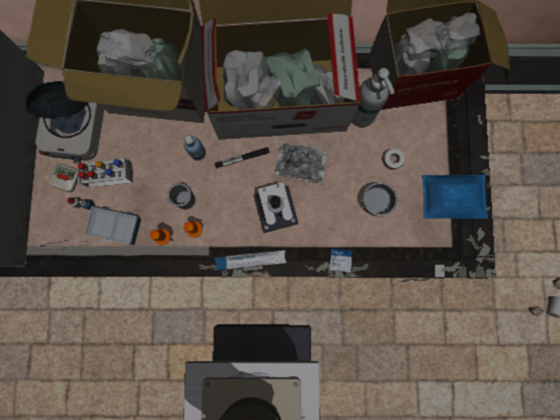

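The scene picture shows the stand at about (270,225) with the black handle at (268,190), the beaker at (219,195), the pot at (359,264) and orange look-alikes at (180–210,195). The top picture shows the stand at (276,205), the beaker at (180,195), the pot at (378,199) and the orange things at (160,236) and (193,228). I'll zoom in on both.

```bash
python3 - <<'E'
import cv2,numpy as np
a=cv2.imread("pics/top0.png");b=cv2.imread("pics/scene0.png")
A=cv2.resize(a[130:270,140:420][:, :],None,fx=2.85,fy=2.85,interpolation=cv2.INTER_CUBIC)
B=cv2.resize(b[140:290,150:420],None,fx=2.95,fy=2.95,interpolation=cv2.INTER_CUBIC)
cv2.imwrite("pics/topz.png",A);cv2.imwrite("pics/scenez.png",B)
E
```

```text
(no output)
```

View pics/topz.png

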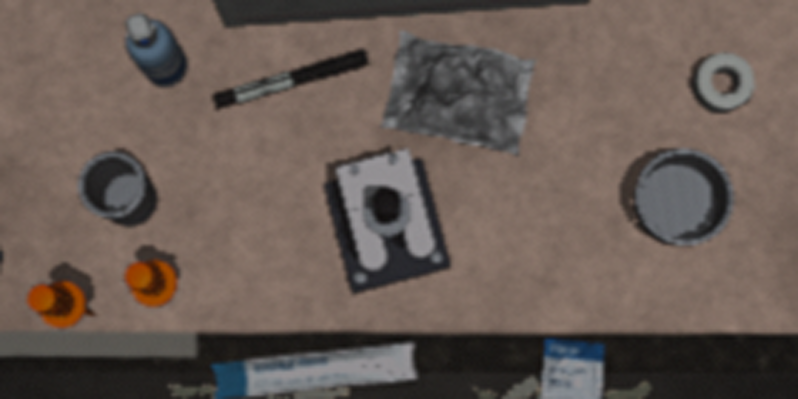

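View pics/scenez.png

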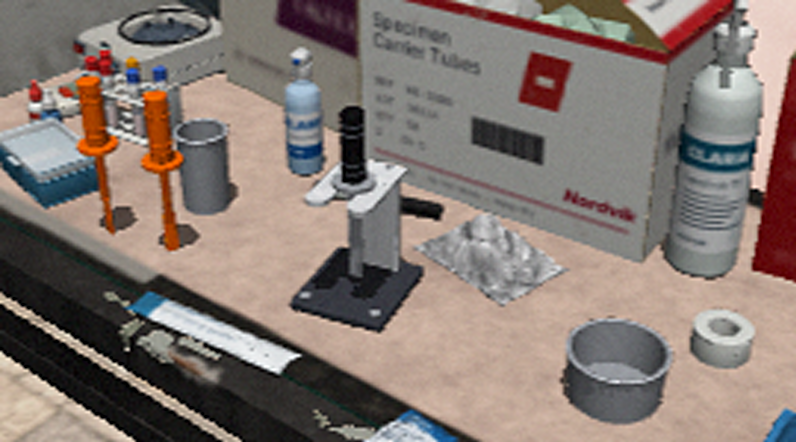

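Top zoom: beaker rim centre (113,183), pot rim centre (683,196), handle (386,203) and stand foot corners. Scene zoom: handle top (351,108), pot rim (618,350), beaker rim (202,130). The slot opens towards the robot.

```bash
cat > h.py <<'E'
import numpy as np,cv2
from scipy.spatial.transform import Rotation as R
CAM={"scene":([[390.09544253,0,281.15103221],[0,390.09544253,205.50843326],[0,0,1]],[-0.13098025,-0.61981751,0.60441132],[0.78242298,-0.37401918,0.21167673,-0.45068493]),
"top":([[501.56341333,0,281.82853394],[0,501.56341333,199.43640333],[0,0,1]],[0.35914349,-0.06736756,1.23489461],[0.70528759,-0.7051935,0.05210437,-0.05056356])}
def at(n,uv,z):
    K,p,q=CAM[n];p=np.array(p)
    d=R.from_quat(q).apply(np.linalg.inv(K)@[*uv,1.]); return p+d*(z-p[2])/d[2]
def proj(n,P):
    K,p,q=CAM[n]; c=R.from_quat(q).inv().apply(np.atleast_2d(P)-p)@np.array(K).T
    return c[:,:2]/c[:,2:]
T=lambda u,v:((u+.5)/2.85+139.5,(v+.5)/2.85+129.5)
S=lambda u,v:((u+.5)/2.95+149.5,(v+.5)/2.95+139.5)
E
python3 - <<'E'
from h import *
np.set_printoptions(precision=4,suppress=True)
print("beaker",at("top",T(113,183),.085),at("scene",S(202,130),.085))
print("pot",at("top",T(683,196),.045),at("scene",S(618,350),.045))
print("handle top",at("top",T(386,201),.185),at("scene",S(351,108),.185))
print("collar",at("top",T(387,212),.12),at("scene",S(354,184),.12))
c=[at("top",T(*p),.01) for p in((355,292),(450,267))]; print("foot front",c, np.linalg.norm(c[0]-c[1]))
print("back plate",[at("top",T(*p),.115) for p in((334,168),(410,148))])
print("prong tips",[at("top",T(*p),.115) for p in((372,271),(422,257))])
print("tape",at("top",T(725,82),.026))
print("orange",at("top",T(42,299),.185),at("top",T(138,277),.185),at("scene",S(92,80),.185),at("scene",S(157,95),.185))
print("spray",at("top",T(140,30),.137),at("scene",S(300,52),.137))
E
```

```text
beaker [0.5404 0.1679 0.085 ] [0.5409 0.1676 0.085 ]
pot [ 0.5358 -0.3039  0.045 ] [ 0.5353 -0.3059  0.045 ]
handle top [ 0.5112 -0.0555  0.185 ] [ 0.5161 -0.0514  0.185 ]
collar [ 0.5118 -0.0555  0.12  ] [ 0.5067 -0.061   0.12  ]
foot front [array([ 0.4576, -0.027 ,  0.01  ]), array([ 0.4792, -0.1086,  0.01  ])] 0.08438775777678258
back plate [array([ 0.5478, -0.0133,  0.115 ]), array([ 0.5639, -0.0737,  0.115 ])]
prong tips [array([ 0.4657, -0.0438,  0.115 ]), array([ 0.4768, -0.0831,  0.115 ])]
tape [ 0.6383 -0.3469  0.026 ]
orange [0.4384 0.197  0.185 ] [0.4546 0.127  0.185 ] [0.4177 0.1624 0.185 ] [0.4327 0.0944 0.185 ]
spray [0.6545 0.1396 0.137 ] [0.6567 0.1396 0.137 ]
```

```bash
python3 -m crank '0 0 -.18 -.078 1;0 0 -.18 -.078 1;0 0 -.18 -.078 1;0 0 -.18 -.078 1;0 0 0 0 1' 30
cat > go.py <<'E'
# python3 go.py x y z [yaw of tool-y from world y]: remaining shift in tool axes, in units of 200 mm / 90 deg
import sys
from h import *
from bench import read_state
s=read_state();M=R.from_quat(s["eef_rot"]).as_matrix()
np.set_printoptions(precision=4,suppress=True)
print("t",s["time"],"tcp",s["ee_pos"],"toolz",M[:,2],"yaw",np.arctan2(-M[0,1],M[1,1]),"F",s["ft_force"],"w",s["width"],s["grip_force"],"q",s["joint_positions"])
print("units",M.T@(np.array(sys.argv[1:4],float)-s["ee_pos"])/.2)
E
python3 go.py .5115 -.0555 .343; python3 - <<'E'
from h import *
from scipy.optimize import least_squares as L
for a,b in(((42,299),(92,80)),((138,277),(157,95))):
    print(L(lambda P:np.r_[proj("top",P)[0]-T(*a),proj("scene",P)[0]-S(*b)],[.45,.15,.15]).x)
E
```

```text
time: 0.6
ee_pos: [0.1444, 0.6095, 0.3488]
eef_rot: [-0.13, 0.991, 0.004, 0.001]
ft_force: [-0.6, 0.7, -0.9]
width: 0.0869
grip_force: 0.0
t 0.6 tcp [0.1444 0.6095 0.3488] toolz [ 0.0012  0.0073 -1.    ] yaw 0.26096483319650715 F [-0.6103  0.6895 -0.9128] w 0.08690588961119106 0.0 q [-1.3242  0.3064 -0.1189  1.1876  0.0361  1.6422  0.3969]
units [-0.9153 -3.6859  0.0066]
[0.44126472 0.2008798  0.16545136]
[0.45758691 0.12967393 0.16518535]
```

```bash
python3 -m crank '-.057 -.23 0 0 1;-.057 -.23 0 0 1;-.057 -.23 0 0 1;-.057 -.23 0 0 1;-.057 -.23 0 0 1;-.057 -.23 0 0 1;-.057 -.23 0 0 1;-.057 -.23 0 0 1;-.057 -.23 0 0 1;-.057 -.23 0 0 1'; python3 -m crank '-.057 -.23 0 0 1;-.057 -.23 0 0 1;-.057 -.23 0 0 1;-.057 -.23 0 0 1;-.057 -.23 0 0 1;-.057 -.23 0 0 1;0 0 0 0 1;0 0 0 0 1'; python3 go.py .5115 -.0555 .141
```

```text
time: 1.6
ee_pos: [0.3718, 0.1902, 0.3429]
eef_rot: [-0.128, 0.992, 0.0, -0.0]
ft_force: [1.5, 1.0, -0.5]
width: 0.0869
grip_force: 0.0
time: 2.4
ee_pos: [0.5077, -0.0581, 0.3426]
eef_rot: [-0.127, 0.992, -0.0, -0.001]
ft_force: [-0.3, 0.4, -0.2]
width: 0.0868
grip_force: 0.0
t 2.4 tcp [ 0.5077 -0.0581  0.3426] toolz [-0.0016 -0.0006 -1.    ] yaw 0.2541729964824319 F [-0.267   0.3789 -0.1751] w 0.08680959809775729 0.0 q [-0.6498  0.0189  0.6946  1.5349 -0.0114  1.5937  1.8694]
units [-0.0234  0.0077  1.0079]
```

```bash
python3 -m crank '-.023 .008 .2 0 1;0 0 .2 0 1;0 0 .2 0 1;0 0 .1 0 1;0 0 .1 0 1;0 0 .1 0 1;0 0 .1 0 1;0 0 0 0 1;0 0 0 0 1'; python3 go.py .5115 -.0555 .141
```

```text
time: 3.3
ee_pos: [0.5116, -0.0535, 0.1438]
eef_rot: [-0.129, 0.992, 0.0, -0.0]
ft_force: [0.3, -0.5, 0.9]
width: 0.0872
grip_force: 0.0
t 3.3 tcp [ 0.5116 -0.0535  0.1438] toolz [-0.0006  0.0003 -1.    ] yaw 0.2583980337575751 F [ 0.2684 -0.4501  0.8756] w 0.08717162507959351 0.0 q [-0.6208  0.1375  0.6954  1.8558 -0.0954  1.1821  1.9354]
units [ 0.0031 -0.0094  0.0139]
```

```bash
python3 - <<'E'
from bench import cams
import cv2
z=[]
for n,r in(("scene",(slice(120,260),slice(200,340))),("top",(slice(140,280),slice(205,345)))):
    z.append(cv2.resize(cams.camera(n)["img"][r],None,fx=2.8,fy=2.8,interpolation=cv2.INTER_CUBIC))
cv2.imwrite("pics/g.png",cv2.hconcat(z))
E
```

```text
(no output)
```

View pics/g.png

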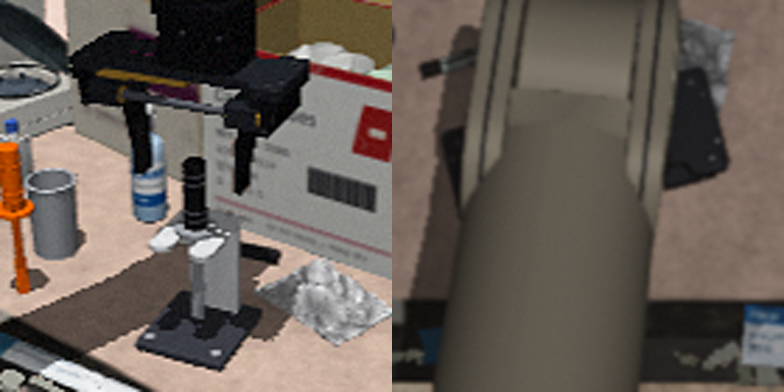

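The handle, at (195,190) in the left half, sits midway between the fingertips at (142,170) and (243,190). I'll make small corrections and close.

```bash
python3 -m crank '.003 -.009 .014 0 1;0 0 0 0 .4;0 0 0 0 -.2;0 0 0 0 -.5;0 0 0 0 -1;0 0 0 0 -1;0 0 0 0 -1;0 0 0 0 -1;0 0 0 0 -1;0 0 0 0 -1' 30;python3 go.py .5115 -.0555 .26
```

```text
time: 4.4
ee_pos: [0.5118, -0.0564, 0.1407]
eef_rot: [-0.128, 0.992, 0.0, 0.0]
ft_force: [-0.6, 0.7, 0.1]
width: 0.0232
grip_force: 0.0
t 4.4 tcp [ 0.5118 -0.0564  0.1407] toolz [ 0.      0.0001 -1.    ] yaw 0.25731150850706186 F [-0.5544  0.6673  0.0669] w 0.02324866303232068 0.0 q [-0.6165  0.1419  0.6977  1.8591 -0.0988  1.1752  1.9425]
units [ 0.0002  0.0045 -0.5965]
```

```bash
python3 -m crank '0 0 0 0 -1;0 0 0 0 -1;0 0 0 0 -1;0 0 0 0 -1' 30;python3 go.py .5115 -.0555 .26
```

```text
time: 4.8
ee_pos: [0.5118, -0.0563, 0.1407]
eef_rot: [-0.128, 0.992, 0.0, -0.0]
ft_force: [-0.5, 0.4, 0.6]
width: 0.0212
grip_force: 30.0
t 4.8 tcp [ 0.5118 -0.0563  0.1407] toolz [-0.      0.0001 -1.    ] yaw 0.2573224305562343 F [-0.5265  0.3904  0.5911] w 0.021165945694813348 29.997256728820503 q [-0.6165  0.142   0.6977  1.8591 -0.0988  1.1752  1.9425]
units [ 0.0002  0.0045 -0.5966]
```

```bash
python3 -m crank '0 0 -.03 0 -1;0 0 -.06 0 -1;0 0 -.1 0 -1;0 0 -.1 0 -1;0 0 -.1 0 -1;0 0 -.1 0 -1;0 0 -.1 0 -1;0 0 -.06 0 -1;0 0 0 0 -1;0 0 0 0 -1';python3 go.py .5355 -.305 .26;  python3 - <<'E'
from bench import cams
import cv2
cv2.imwrite("pics/l.png",cv2.resize(cams.camera("scene")["img"][100:260,180:340],None,fx=3.5,fy=3.5,interpolation=cv2.INTER_CUBIC))
E
```

```text
time: 5.8
ee_pos: [0.5116, -0.0564, 0.2704]
eef_rot: [-0.128, 0.992, 0.0, -0.0]
ft_force: [-0.3, 0.6, -1.5]
width: 0.0214
grip_force: 30.0
t 5.8 tcp [ 0.5116 -0.0564  0.2704] toolz [-0.0002  0.0002 -1.    ] yaw 0.2572735538986064 F [-0.2822  0.6448 -1.4822] w 0.021435716874693787 29.997282908298075 q [-0.6464  0.0401  0.6971  1.6665 -0.0261  1.4446  1.8817]
units [ 0.2008 -1.2326  0.0516]
```

View pics/l.png

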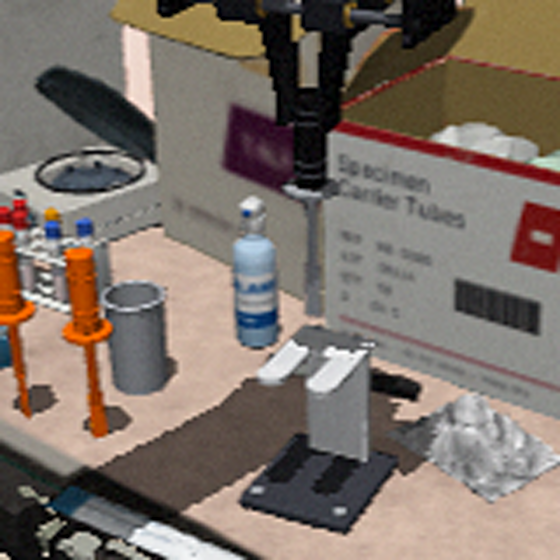

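The spatula hangs upright from the gripper, clear of the fork, with the tip at zoom (315,313) and the collar at (309,187). Next I'll check these against the expected pose.

```bash
python3 - <<'E'
from h import *
Z=lambda p:(p-[179.5,99.5])*3.5-.5
print(Z(proj("scene",[[.5116,-.0564,.1497],[.5116,-.0564,.2472],[.5407,.1678,.085]])))
E
python3 go.py .5355 -.305 .27
```

```text
[[313.81015157 317.28415895]
 [310.73488177 189.16186702]
 [134.45239045 294.33458742]]
t 5.85 tcp [ 0.5114 -0.0564  0.2699] toolz [-0.0011 -0.     -1.    ] yaw 0.25727450601856194 F [-0.2249  1.4406 -1.3925] w 0.020820551536368574 29.997215112671256 q [-0.6463  0.0405  0.6971  1.6671 -0.0261  1.4445  1.8818]
units [ 0.1997 -1.2329 -0.0004]
```

```bash
python3 -m crank '.025 -.154 0 0 -1;.025 -.154 0 0 -1;.025 -.154 0 0 -1;.025 -.154 0 0 -1;.025 -.154 0 0 -1;.025 -.154 0 0 -1;.025 -.154 0 0 -1;.025 -.154 0 0 -1;0 0 0 0 -1;0 0 0 0 -1';python3 go.py .5355 -.305 .136
```

```text
time: 6.85
ee_pos: [0.5351, -0.3054, 0.2694]
eef_rot: [-0.127, 0.992, 0.0, -0.001]
ft_force: [0.6, 0.5, -0.8]
width: 0.0213
grip_force: 30.0
t 6.85 tcp [ 0.5351 -0.3054  0.2694] toolz [-0.0022  0.0002 -1.    ] yaw 0.2554536702616193 F [ 0.6128  0.4954 -0.7995] w 0.021295158666631616 29.99664465431124 q [-0.1989  0.3667  0.8648  1.4096 -0.2761  1.4928  2.4806]
units [-0.0037  0.0008  0.6672]
```

```bash
python3 -m crank '0 0 0 .07 -1;0 0 0 .07 -1;0 0 0 .07 -1;0 0 .1 0 -1;0 0 .1 0 -1;0 0 .1 0 -1;0 0 .1 0 -1;0 0 .1 0 -1;0 0 .1 0 -1;0 0 .067 0 -1';python3 -m crank '0 0 0 0 -1;0 0 0 0 -1;0 0 0 0 -1'; python3 go.py .5355 -.305 .136;  python3 - <<'E'
from bench import cams
import cv2
cv2.imwrite("pics/p.png",cv2.resize(cams.camera("scene")["img"][140:300,280:440],None,fx=3.5,fy=3.5,interpolation=cv2.INTER_CUBIC))
E
```

```text
time: 7.85
ee_pos: [0.5357, -0.3028, 0.1355]
eef_rot: [0.035, 0.999, 0.001, -0.001]
ft_force: [0.6, 0.1, -0.5]
width: 0.0213
grip_force: 30.0
time: 8.15
ee_pos: [0.5363, -0.305, 0.1384]
eef_rot: [0.036, 0.999, -0.0, 0.001]
ft_force: [0.5, 0.5, -0.9]
width: 0.0213
grip_force: 30.0
t 8.15 tcp [ 0.5363 -0.305   0.1384] toolz [ 0.0014 -0.0004 -1.    ] yaw -0.07232874103687129 F [ 0.5316  0.5166 -0.9192] w 0.021290696485606733 29.9967500846833 q [-0.2188  0.464   0.878   1.6033 -0.3719  1.2493  2.2244]
units [ 0.0042 -0.0003  0.0118]
```

View pics/p.png

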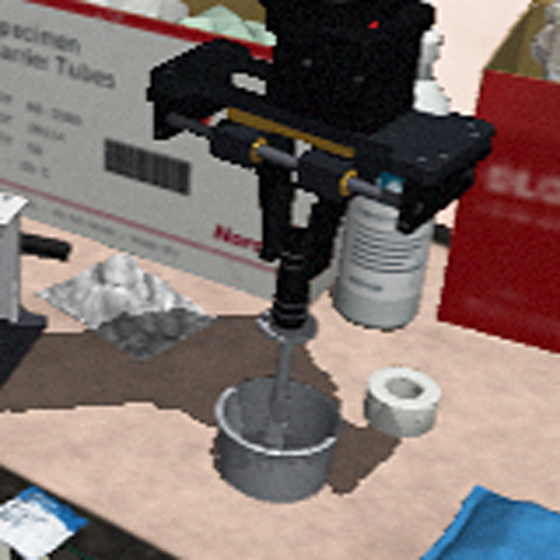

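The blade is well inside the pot at zoom (278,430), near the centre, with no contact force. I'll go 3 mm deeper and then retract.

```bash
python3 -m crank '0 0 .015 0 -1;0 0 0 0 -1;0 0 0 0 -1;0 0 0 0 -1'; python3 -m crank '0 0 -.1 0 -1;0 0 -.1 0 -1;0 0 -.1 0 -1;0 0 -.1 0 -1;0 0 -.1 0 -1;0 0 -.1 0 -1;0 0 -.1 -.07 -1;0 0 -.1 -.07 -1;0 0 0 -.07 -1;0 0 0 0 -1'; python3 go.py .5407 .1678 .295
```

```text
time: 8.6
ee_pos: [0.5358, -0.3049, 0.1344]
eef_rot: [0.036, 0.999, 0.0, 0.0]
ft_force: [-0.1, -0.3, -1.1]
width: 0.0211
grip_force: 30.0
time: 9.6
ee_pos: [0.5359, -0.3052, 0.2949]
eef_rot: [-0.129, 0.992, -0.0, 0.001]
ft_force: [0.3, 0.1, -2.1]
width: 0.0214
grip_force: 30.0
t 9.6 tcp [ 0.5359 -0.3052  0.2949] toolz [ 0.001  -0.0002 -1.    ] yaw 0.2588322893549419 F [ 0.3332  0.1283 -2.0818] w 0.021400885969428195 29.995419289916754 q [-0.1954  0.3591  0.8682  1.3641 -0.2722  1.5398  2.4783]
units [-0.6287  2.2798 -0.001 ]
```

```bash
python3 -m crank '-.045 .163 0 0 -1;-.045 .163 0 0 -1;-.045 .163 0 0 -1;-.045 .163 0 0 -1;-.045 .163 0 0 -1;-.045 .163 0 0 -1;-.045 .163 0 0 -1;-.045 .163 0 0 -1;-.045 .163 0 0 -1;-.045 .163 0 0 -1'; python3 -m crank '-.045 .163 0 0 -1;-.045 .163 0 0 -1;-.045 .163 0 0 -1;-.045 .163 0 0 -1;0 0 0 0 -1;0 0 0 0 -1;0 0 0 0 -1'; python3 go.py .5407 .1678 .21
```

```text
time: 10.6
ee_pos: [0.5394, 0.0347, 0.2939]
eef_rot: [-0.126, 0.992, 0.0, -0.0]
ft_force: [0.5, 0.2, -0.6]
width: 0.0211
grip_force: 30.0
time: 11.3
ee_pos: [0.5416, 0.1672, 0.2941]
eef_rot: [-0.127, 0.992, -0.0, -0.0]
ft_force: [-0.9, -0.6, -1.4]
width: 0.0214
grip_force: 30.0
t 11.3 tcp [0.5416 0.1672 0.2941] toolz [-0.0003 -0.0005 -1.    ] yaw 0.25396419349283655 F [-0.9399 -0.5834 -1.4376] w 0.02140720072146443 29.997621439397335 q [-0.8976  0.1784  0.6049  1.4913 -0.101   1.5038  1.5314]
units [0.0034 0.0043 0.4207]
```

```bash
python3 -m crank '.003 .004 .1 0 -1;0 0 .1 0 -1;0 0 .1 0 -1;0 0 .1 0 -1;0 0 .05 0 -1;0 0 0 0 -1;0 0 0 0 -1'; python3 -m crank '0 0 .05 0 -1;0 0 .05 0 -1;0 0 .05 0 -1;0 0 .05 0 -1;0 0 .05 0 -1;0 0 .03 0 -1;0 0 0 0 -1;0 0 0 0 -1;0 0 0 0 -1';  python3 go.py .5407 .1678 .148; python3 - <<'E'
from bench import cams
import cv2
cv2.imwrite("pics/b.png",cv2.resize(cams.camera("scene")["img"][100:260,150:310],None,fx=3.5,fy=3.5,interpolation=cv2.INTER_CUBIC))
E
```

```text
time: 12.0
ee_pos: [0.5411, 0.1688, 0.2051]
eef_rot: [-0.128, 0.992, 0.0, 0.0]
ft_force: [-0.4, 0.2, -0.5]
width: 0.0215
grip_force: 30.0
time: 12.9
ee_pos: [0.5411, 0.1693, 0.1488]
eef_rot: [-0.128, 0.992, 0.0, 0.0]
ft_force: [-0.0, 0.3, -0.4]
width: 0.0209
grip_force: 30.0
t 12.9 tcp [0.5411 0.1693 0.1488] toolz [ 0.0007  0.0005 -1.    ] yaw 0.2573148838831731 F [-0.0119  0.3177 -0.4391] w 0.020885088705207673 29.997487706132233 q [-0.8801  0.2582  0.5841  1.7153 -0.1511  1.2123  1.5699]
units [ 0.0037 -0.0069  0.0041]
```

View pics/b.png

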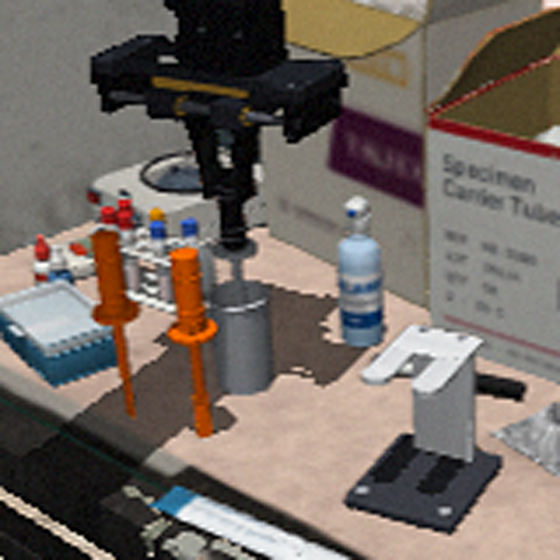

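The stem enters the beaker centrally at zoom (238,285), with no force on the wrist. Now I'll retract and return to the stand.

```bash
python3 -m crank '0 0 -.05 0 -1;0 0 -.1 0 -1;0 0 -.1 0 -1;0 0 -.1 0 -1;0 0 -.1 0 -1;0 0 -.1 0 -1;0 0 -.1 0 -1;0 0 0 0 -1;0 0 0 0 -1'; python3 go.py .5118 -.0563 .279
```

```text
time: 13.85
ee_pos: [0.5409, 0.1692, 0.2787]
eef_rot: [-0.128, 0.992, 0.0, 0.0]
ft_force: [-0.6, 0.2, -1.2]
width: 0.0211
grip_force: 30.0
t 13.85 tcp [0.5409 0.1692 0.2787] toolz [ 0.0008  0.0006 -1.    ] yaw 0.25723679138026595 F [-0.5945  0.2208 -1.2021] w 0.021081120818073194 29.997416865080595 q [-0.9001  0.18    0.6016  1.5213 -0.1023  1.471   1.5321]
units [ 0.4273 -1.0535 -0.0025]
```

```bash
python3 -m crank '.053 -.132 0 0 -1;.053 -.132 0 0 -1;.053 -.132 0 0 -1;.053 -.132 0 0 -1;.053 -.132 0 0 -1;.053 -.132 0 0 -1;.053 -.132 0 0 -1;.053 -.132 0 0 -1;0 0 0 0 -1;0 0 0 0 -1'; python3 -m crank '0 0 0 0 -1;0 0 0 0 -1';  python3 go.py .5118 -.0563 .25
```

```text
time: 14.85
ee_pos: [0.512, -0.0568, 0.2777]
eef_rot: [-0.128, 0.992, 0.0, -0.0]
ft_force: [0.3, 0.4, -1.5]
width: 0.0212
grip_force: 30.0
time: 15.05
ee_pos: [0.5125, -0.0554, 0.278]
eef_rot: [-0.129, 0.992, 0.0, -0.0]
ft_force: [-0.6, 0.2, -1.1]
width: 0.0211
grip_force: 30.0
t 15.05 tcp [ 0.5125 -0.0554  0.278 ] toolz [-0.0006 -0.     -1.    ] yaw 0.25911820207531916 F [-0.6027  0.2081 -1.1229] w 0.021097258000719314 29.9965299339965 q [-0.7031  0.0396  0.7548  1.6529 -0.0273  1.4604  1.8843]
units [ 0.0044 -0.0034  0.1398]
```

```bash
python3 -m crank '.004 -.004 .07 0 -1;0 0 .05 0 -1;0 0 .05 0 -1;0 0 .05 0 -1;0 0 0 0 -1;0 0 0 0 -1';  python3 go.py .5118 -.0563 .15;python3 -m crank '0 0 .08 0 -1;0 0 .08 0 -1;0 0 .08 0 -1;0 0 .08 0 -1;0 0 .05 0 -1;0 0 0 0 -1;0 0 0 0 -1';  python3 go.py .5118 -.0563 .1407
```

```text
time: 15.65
ee_pos: [0.5118, -0.0576, 0.2342]
eef_rot: [-0.128, 0.992, -0.0, -0.0]
ft_force: [1.0, -0.4, 0.1]
width: 0.0214
grip_force: 30.0
t 15.65 tcp [ 0.5118 -0.0576  0.2342] toolz [-0.0003 -0.     -1.    ] yaw 0.2571659811535704 F [ 0.9816 -0.3762  0.0575] w 0.021385920146861897 29.996479977853596 q [-0.6949  0.0597  0.7587  1.7287 -0.0418  1.3701  1.8993]
units [-0.0016  0.0064  0.4212]
time: 16.35
ee_pos: [0.5122, -0.0577, 0.161]
eef_rot: [-0.128, 0.992, -0.0, 0.0]
ft_force: [-0.5, -0.5, -1.1]
width: 0.0212
grip_force: 30.0
t 16.35 tcp [ 0.5122 -0.0577  0.161 ] toolz [ 0.0006  0.     -1.    ] yaw 0.25720297319992746 F [-0.499  -0.512  -1.0503] w 0.021221778345287743 29.99658343847841 q [-0.6757  0.1245  0.7608  1.8349 -0.0915  1.217   1.941 ]
units [0.0005 0.0072 0.1014]
```

```bash
python3 -m crank '0 .007 .03 0 -1;0 0 .03 0 -1;0 0 .02 0 -1;0 0 .012 0 -1;0 0 0 0 -1;0 0 0 0 -1;0 0 0 0 -1';  python3 go.py .5118 -.0563 .1407
```

```text
time: 17.05
ee_pos: [0.5117, -0.0562, 0.1421]
eef_rot: [-0.128, 0.992, 0.0, 0.0]
ft_force: [-0.3, -0.3, -1.0]
width: 0.0217
grip_force: 30.0
t 17.05 tcp [ 0.5117 -0.0562  0.1421] toolz [ 0.0003  0.0001 -1.    ] yaw 0.25725949015597543 F [-0.2626 -0.2617 -0.9754] w 0.021725600178325564 29.99660945031792 q [-0.6708  0.1448  0.7583  1.86   -0.1077  1.178   1.9517]
units [-0.0006 -0.0004  0.0069]
```

```bash
python3 -m crank '0 0 .005 0 -1;0 0 .003 0 -1;0 0 0 0 -1;0 0 0 0 -1' 3;  python3 go.py .5118 -.0563 .1407
```

```text
time: 17.45
ee_pos: [0.5117, -0.0561, 0.1405]
eef_rot: [-0.128, 0.992, 0.0, 0.0]
ft_force: [0.4, 0.9, 2.7]
width: 0.0222
grip_force: 3.0
t 17.45 tcp [ 0.5117 -0.0561  0.1405] toolz [ 0.0004  0.0003 -1.    ] yaw 0.25739250140472225 F [0.4434 0.926  2.744 ] w 0.02215665864246232 3.000508614932187 q [-0.6702  0.1467  0.758   1.8619 -0.1095  1.1746  1.9529]
units [-0.0001 -0.0011 -0.0008]
```

The collar has touched down with 2.7 N. I'll open slowly and lift straight up.

```bash
python3 -m crank '0 0 0 0 -.45;0 0 0 0 -.4;0 0 0 0 -.3;0 0 0 0 0;0 0 0 0 .5;0 0 0 0 1;0 0 0 0 1;0 0 0 0 1;0 0 0 0 1'; python3 go.py .45 .25 .34;
```

```text
time: 18.35
ee_pos: [0.5116, -0.0562, 0.1403]
eef_rot: [-0.128, 0.992, 0.0, 0.0]
ft_force: [0.3, 0.5, 0.9]
width: 0.0709
grip_force: 0.0
t 18.35 tcp [ 0.5116 -0.0562  0.1403] toolz [ 0.0001  0.0001 -1.    ] yaw 0.2573035481701718 F [0.2969 0.457  0.9351] w 0.07090428778820539 0.0 q [-0.6702  0.1468  0.7581  1.8622 -0.1094  1.1745  1.9529]
units [-0.092   1.559  -0.9982]
```

```bash
python3 -m crank '0 0 -.05 0 1;0 0 -.1 0 1;0 0 -.2 0 1;0 0 -.2 0 1;0 0 -.2 0 1;0 0 -.2 0 1;0 0 0 0 1';python3 go.py .42 .22 .33
```

```text
time: 19.05
ee_pos: [0.5133, -0.0567, 0.3361]
eef_rot: [-0.128, 0.992, 0.0, 0.004]
ft_force: [-0.5, -0.5, -0.3]
width: 0.0869
grip_force: 0.0
t 19.05 tcp [ 0.5133 -0.0567  0.3361] toolz [ 0.0078  0.0013 -1.    ] yaw 0.2568000346485598 F [-0.5199 -0.4672 -0.272 ] w 0.08694870393529563 0.0 q [-0.7114  0.0232  0.7601  1.5461 -0.0176  1.5709  1.876 ]
units [0.1001 1.4569 0.0284]
```

Now I'll move aside so the top view is clear.

```bash
python3 -m crank '.012 .18 0 0 1;.012 .18 0 0 1;.012 .18 0 0 1;.012 .18 0 0 1;.012 .18 0 0 1;.012 .18 0 0 1;.012 .18 0 0 1;.012 .18 0 0 1;0 0 0 0 1;0 0 0 0 1'; python3 - <<'E'
from bench import cams
import cv2
s=cams.camera("scene")["img"];t=cams.camera("top")["img"]
cv2.imwrite("pics/f_s.png",s);cv2.imwrite("pics/f_t.png",t)
A=cv2.resize(s[130:290,180:420],(600,400),interpolation=cv2.INTER_CUBIC)
B=cv2.resize(t[175:240,240:305],(400,400),interpolation=cv2.INTER_CUBIC)
cv2.imwrite("pics/f.png",cv2.resize(cv2.hconcat([A,B]),(800,320)))
E
```

```text
time: 20.05
ee_pos: [0.4195, 0.2175, 0.3304]
eef_rot: [-0.129, 0.992, -0.0, 0.0]
ft_force: [-0.2, -0.9, -0.2]
width: 0.0871
grip_force: 0.0
```

View pics/f.png

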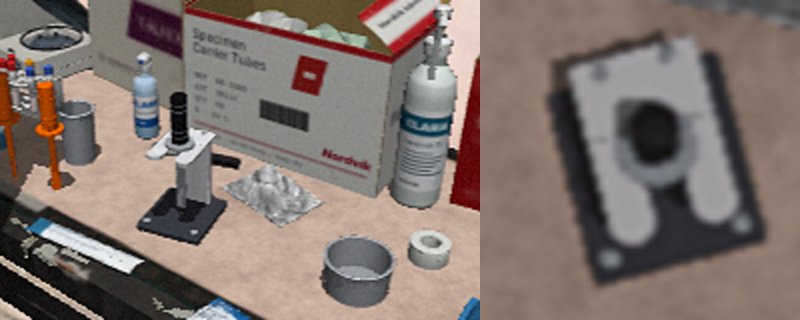

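The spatula hangs upright in the fork (left half, handle at (179,118)), seated centrally (right half, (655,130)), and the pot and beaker have not moved. I'll compare with the first pictures and hand in.

```bash
python3 - <<'E'
import cv2
from bench import workorder
a,b=cv2.imread("pics/scene0.png",0),cv2.imread("pics/f_s.png",0)
ok=True
for n,(u,v,w,h) in dict(spat=(252,170,35,45),pot=(335,240,45,50),beaker=(208,178,24,40)).items():
    r=cv2.phaseCorrelate(a[v:v+h,u:u+w].astype('f4'),b[v:v+h,u:u+w].astype('f4'));print(n,r);ok&=max(map(abs,r[0]))<.7
print(ok, workorder.close_job() if ok else "not closed")
E
```

```text
spat ((0.022685328212986633, 0.5221030527355772), 0.9792941105218581)
pot ((0.41975358172878785, -0.03371888454428884), 0.9662455257839627)
beaker ((-0.398423057043658, -0.3593744664586751), 0.7232464450101058)
the job is handed in; nothing more can be done
True None
```

I dipped the spatula in the pot and then the beaker, each clearly past halfway and without contact, then hung it back in the fork and let go; the last pictures show the pot, beaker and bystanders in place, and I handed the job in at about 20 s on the robot's clock.

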